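# Pack an order of red dust caps and screw the jar shut

## Task

Pack the order: put all the red dust caps from the bench into the clear jar, and return the yellow and green ones to the picking bins with the cards of their colour. Then set the lid squarely on the filled jar, feel backwards (anticlockwise) for the start of its thread until it drops in, and screw it down clockwise fully home, so that one of the lid's orange ticks points at the orange line on the jar's shoulder. Leave the filter, the carton and the pulley where they are.

Things in the scene. Friction and masses are not known exactly. Their poses are not given: they have to be found in the camera images.
- jar: clear square wide-mouth jar, 90 x 90 mm, floor 4 mm thick, shoulder 84 mm and round rim 108 mm above the bench, mouth 45 mm wide, neck 51 mm outside (top 3 mm: 49 mm). A wooden cradle (120 x 120 x 22 mm) screwed to the bench holds it: it cannot turn or shift. Origin: centre of its underside at bench height, z up; its +x side carries the orange line
- jar_mark (a point): orange line on the jar's shoulder, pointing straight outward; this point is 40 mm from the jar's axis along its +x, 84 mm above the bench. A solid stop ends the thread when a lid tick meets the line
- jar_mouth (a point): centre of the jar's open rim, 108 mm above the bench
- jar_thread (a point): upper end of one of the three like ribs of the neck's coarse thread, 70 deg anticlockwise (from above) from the jar's +x, 102 mm above the bench, 28 mm off the axis; the others start at 190 and 310 deg. Ribs 3 mm high, 61 mm across, each runs 192 deg down clockwise, 22.5 mm per turn. Clockwise closes
- lid: black round screw lid, 69 mm wide, 21 mm high, hollow, 45 g, lying open side down; origin at the centre of its lower edge, z up. That edge is 90 mm above the bench when screwed home, about 95 mm when the thread has just dropped in, up to 103 mm when riding on the ribs' upper ends. Play on the neck about 1.5 mm each way; friction holds it where it is left
- lid_lug (a point): one of three lugs inside the lid's lower edge, under tick 0, 30 mm off the axis, 3 mm up (the others under ticks 1 and 2); 3 mm high, 17 deg wide, reaching in to 55 mm across. On the neck, turning anticlockwise lifts the lid until the lugs pass the ribs' upper ends (a tick about 80 deg anticlockwise of the line, or 120 or 240 deg more); there it drops 7 mm
- lid_tick0 (a point): outer end of one of the lid's three like orange ticks, on the top edge 34 mm from its axis, 0 deg anticlockwise from the lid's x
- lid_tick1 (a point): outer end of one of the lid's three like orange ticks, on the top edge 34 mm from its axis, 120 deg anticlockwise from the lid's x
- lid_tick2 (a point): outer end of one of the lid's three like orange ticks, on the top edge 34 mm from its axis, 240 deg anticlockwise from the lid's x
- bin_yellow: blue open picking bin with yellow cards on its front lip and back, fixed to the bench, outside 130 (x) x 110 (y) mm, walls 3 mm thick and 60 mm high, front lip (-x side) 30 mm high; floor 4 mm thick. Origin: centre of its underside
- bin_green: the same blue bin with green cards
- red1: red plastic dust cap for a hydraulic coupling, a round stub 29 mm wide and 20 mm high, 20 g, standing on the bench (may be absent); origin at the centre of its flat underside, z along its axis to the top
- red2: red plastic dust cap for a hydraulic coupling, a round stub 29 mm wide and 20 mm high, 20 g, standing on the bench (may be absent); origin at the centre of its flat underside, z along its axis to the top
- red3: red plastic dust cap for a hydraulic coupling, a round stub 29 mm wide and 20 mm high, 20 g, standing on the bench (may be absent); origin at the centre of its flat underside, z along its axis to the top
- yellow1: yellow plastic dust cap for a hydraulic coupling, a round stub 29 mm wide and 20 mm high, 20 g, standing on the bench (may be absent); origin at the centre of its flat underside, z along its axis to the top
- yellow2: yellow plastic dust cap for a hydraulic coupling, a round stub 29 mm wide and 20 mm high, 20 g, standing on the bench (may be absent); origin at the centre of its flat underside, z along its axis to the top
- yellow3: yellow plastic dust cap for a hydraulic coupling, a round stub 29 mm wide and 20 mm high, 20 g, standing on the bench (may be absent); origin at the centre of its flat underside, z along its axis to the top
- green1: green plastic dust cap for a hydraulic coupling, a round stub 29 mm wide and 20 mm high, 20 g, standing on the bench (may be absent); origin at the centre of its flat underside, z along its axis to the top
- green2: green plastic dust cap for a hydraulic coupling, a round stub 29 mm wide and 20 mm high, 20 g, standing on the bench (may be absent); origin at the centre of its flat underside, z along its axis to the top
- green3: green plastic dust cap for a hydraulic coupling, a round stub 29 mm wide and 20 mm high, 20 g, standing on the bench (may be absent); origin at the centre of its flat underside, z along its axis to the top
- oil_filter: black spin-on oil filter, 76 mm wide, 94 mm high, bystander; origin under its centre
- part_box: white carton with a blue band, 85 x 60 x 55 mm, bystander; origin under its centre
- pulley: dark steel belt pulley, 90 mm wide, 30 mm high, bystander; origin under its centre

How it is judged (in metres and radians):
On the way, in this order (a step that is already met when the one before it is completed fails the run):
1. all red caps lie in the jar (x of red1 in the frame of jar between -0.045 and 0.045 m and y of red1 in the frame of jar between -0.045 and 0.045 m and z of red1 in the frame of jar between -0.005 and 0.082 m and x of red2 in the frame of jar between -0.045 and 0.045 m and y of red2 in the frame of jar between -0.045 and 0.045 m and z of red2 in the frame of jar between -0.005 and 0.082 m and x of red3 in the frame of jar between -0.045 and 0.045 m and y of red3 in the frame of jar between -0.045 and 0.045 m and z of red3 in the frame of jar between -0.005 and 0.082 m), for 0.2 s.
2. the lid sits level on the neck with its thread dropped in (horizontal distance between lid and jar below 0.004 m and angle between lid's own z axis and vertical below 0.07 rad and z of lid in the frame of jar below 0.0965 m), for 0.2 s.
At the end, for the whole second after the job is handed in: Every red cap is in the jar and every yellow and green cap in the bin of its colour, at rest; the lid sits level on the jar, screwed home (its lower edge at most 91.5 mm above the bench), with one of its ticks within about 13 degrees of the line on the shoulder (all of step 1 and x of yellow1 in the frame of bin_yellow between -0.065 and 0.065 m and y of yellow1 in the frame of bin_yellow between -0.055 and 0.055 m and z of yellow1 in the frame of bin_yellow between -0.005 and 0.058 m and x of yellow2 in the frame of bin_yellow between -0.065 and 0.065 m and y of yellow2 in the frame of bin_yellow between -0.055 and 0.055 m and z of yellow2 in the frame of bin_yellow between -0.005 and 0.058 m and x of yellow3 in the frame of bin_yellow between -0.065 and 0.065 m and y of yellow3 in the frame of bin_yellow between -0.055 and 0.055 m and z of yellow3 in the frame of bin_yellow between -0.005 and 0.058 m and x of green1 in the frame of bin_green between -0.065 and 0.065 m and y of green1 in the frame of bin_green between -0.055 and 0.055 m and z of green1 in the frame of bin_green between -0.005 and 0.058 m and x of green2 in the frame of bin_green between -0.065 and 0.065 m and y of green2 in the frame of bin_green between -0.055 and 0.055 m and z of green2 in the frame of bin_green between -0.005 and 0.058 m and x of green3 in the frame of bin_green between -0.065 and 0.065 m and y of green3 in the frame of bin_green between -0.055 and 0.055 m and z of green3 in the frame of bin_green between -0.005 and 0.058 m and horizontal distance between lid and jar below 0.004 m and angle between lid's own z axis and vertical below 0.07 rad and z of lid in the frame of jar below 0.0915 m and ((x of lid_tick0 in the frame of jar above 0.02 m and y of lid_tick0 in the frame of jar between -0.008 and 0.008 m) or (x of lid_tick1 in the frame of jar above 0.02 m and y of lid_tick1 in the frame of jar between -0.008 and 0.008 m) or (x of lid_tick2 in the frame of jar above 0.02 m and y of lid_tick2 in the frame of jar between -0.008 and 0.008 m)) and linear speed of lid below 0.02 m/s and linear speed of each of red1, red2, red3, yellow1, yellow2, yellow3, green1, green2, green3 below 0.03 m/s); the robot touches nothing.
It fails at once if the oil filter is pushed aside by more than 30 mm (distance of oil_filter from where it was at the start of the episode above 0.03 m).
It fails at once if the carton is pushed aside by more than 30 mm (distance of part_box from where it was at the start of the episode above 0.03 m).
It fails at once if the pulley is pushed aside by more than 30 mm (distance of pulley from where it was at the start of the episode above 0.03 m).
Of red1, red2, red3 only 2 to 3 are there at a start; the rules pass over those that are not, and their reading is None.
Of yellow1, yellow2, yellow3 only 2 to 3 are there at a start; the rules pass over those that are not, and their reading is None.
Of green1, green2, green3 only 2 to 3 are there at a start; the rules pass over those that are not, and their reading is None.
At some moment in a run one of red1, red2, red3, yellow1, yellow2, yellow3, green1, green2, green3 may be knocked a few centimetres aside while the robot is not near it.
Once in a run the grip may slacken for a moment while it holds something.
It also fails if it takes over 200 s, if anything falls off the work surface, if the arm or the gripper's body presses on something with over 40 N, if the wrist force passes 120 N, or if a joint passes its speed limit or range.

## Robot

A 6-joint arm with a two-finger parallel gripper is mounted at the origin on the work surface. World frame = base frame: x ahead of the robot, y to its left, z up, the work surface at z = 0. Lengths are in m, angles in degrees, forces in N, time in s.
With the tool pointing down it reaches from about 0.4 to 0.825 m from the base axis. Payload 7 kg.
Tool frame: the origin (TCP) lies midway between the tips of the shut fingers; the grasp point (between the pads) lies 19 mm behind it (ctrl.grip_point_offset is the distance from the TCP to the grasp point, in m); x points along the fingers, y is the direction in which the jaws open and shut, and the axes are right-handed (so a half turn about x gives the same grasp; the last joint's range is limited). The gripper opens to 88 mm and grips with 3 to 60 N. Pads are 19 mm wide; open, the fingers measure 130 mm over their backs; the gripper's body (78 mm by 193 mm) begins 47 mm behind the grasp point.
Start: joints at [16.507, 20.546, 0.682, 0, -70.136, -16.507], TCP at [0.675, -0, 0.227] pointing down, gripper open.
Joint ranges: [-176.03, 176.03], [-82.01, 121.73], [-58.28, 71.71], [-173.87, 95.51], [-174.79, -0.11], [-173.66, 173.66]. Speed limits (degrees/s): [136.94, 136.94, 172.46, 180, 180, 180].

## Interface

Orientations are given as [roll, pitch, yaw] about the fixed x, y, z axes, in that order (R = Rz(yaw) Ry(pitch) Rx(roll)).
In Python, from plant import ctrl gives the robot as it stands.
- The arm moves only by the tool drive_tool, never from a script. Its argument "plan" is a list of rows, each a list of 3 entries, a list of its own where there are three numbers: the shift along the tool's x, y, z in m, then the turn, a rotation vector about the tool's x, y, z in degrees, then the opening, from 0 (shut) to 1 (fully open). In form: [[[dx, dy, dz], [wx, wy, wz], grip], ...]. A call has 1 to 20 rows; each row is the pose to reach, as a shift and turn from the pose measured when the call began, along the tool's axes at that moment; what a row does not reach only later rows make up. A row lasts 1/12 s, in which the tool goes at most 41.7 mm and 7.16 degrees, less where a joint would pass 70% of its speed; a pose out of reach is approached as far as the arm can. A call with a gripper value outside its range is refused whole. The fingers move at their own pace and stop on an object; the grip force is fixed at half the most. Time passes only in rows, so rows that repeat a pose let the fingers close. It gives the time, the measured TCP pose, the force and the opening at its end, in the units of the state.
- ctrl.get_obs(): the state, without advancing time (a new reading comes with each control period).
- ctrl.snapshot(name): name is "scene" or "side" or "wrist"; returns the picture (480x640x3 uint8, blue, green, red); there is no depth.
- ctrl.get_calibration(name): a dict with "fx", "fy", "cx", "cy" (pixels), "R" (3x3) and "t" (3): a world point X has camera coordinates R X + t. Camera axes: x right, y down, z forward; pixel columns grow to the right and rows downward; lengths in m; the calibration is good to about 2 mm. A picture is of the moment at which its call begins: read the wrist's pose just before it. get_calibration takes no time and is no camera call; for the wrist camera it gives the pose at the moment of the call.
- ctrl.close_job(): hands the job in, once; it reports no verdict.
Trained networks look in the newest picture that a camera, given by its name, has taken for a name from the list of things; names that differ only in an ending like _2 or _b are one class to them, and where a whole thing is asked for, a point or a joint stands for the part that bears it (a point fixed in the world has none). Each returns a list of dicts, best first, with "confidence" (0 to 1); they miss things now and then, are a little off and sometimes report something else, mostly with a low value. They report only what shows in the picture. A call takes as long as a camera call.
- ctrl.cut_out(camera, name): "pixels" (480x640 bool, what is visible of it) and "pixel" ([column, row] in pixels, amid what is visible of it).
- ctrl.landmark_of(camera, name): "pixel" ([column, row] in pixels: a listed point, or the origin of a listed thing).
The state is a dict: "clock": time; "joint_pos": joint angles; "qvel": joint speeds; "tau": joint torques, N m; "tool_pos": TCP position; "orientation": TCP orientation; "force": force on the tool from outside, world axes, zero at the start; "moment": the same for the moment, N m; "opening": finger opening in m.
Only numpy, scipy, OpenCV 4.12 (cv2) and the standard library are available. Lean on these libraries where they do the work, as an engineer would, in place of code of your own. Each camera call takes 0.05 s, during which the arm holds its last target. There are 200 camera calls.

## Working session

There is one attempt and no reset: what is moved stays moved. The work goes in short steps, Python scripts to look and compute and a tool call to move; the robot and the scene stay as the last step left them, time stands still between calls to the robot, and variables do not carry over. Pictures are saved under pics/ and viewed, about 12 in all and at most 16, crops included, and the job is handed in when it is done.

Besides the shell and the picture viewer there is one more tool, called after "Call:" as name(argument=value, ...), one argument or row to a line, values as JSON. drive_tool: Moves the arm, as the interface text tells. Its arguments: {"type":"object","properties":{"plan":{"type":"array","items":{"type":"array"}}},"required":["plan"]}

```bash
ls; mkdir -p pics
cat > h.py <<'E'
import numpy as np, cv2
from plant import ctrl
def ray(cal,px):
    R=np.array(cal["R"]);t=np.array(cal["t"])
    d=R.T@np.array([(px[0]-cal["cx"])/cal["fx"],(px[1]-cal["cy"])/cal["fy"],1.])
    return -R.T@t,d
def atz(cal,px,z):
    o,d=ray(cal,px); return o+d*(z-o[2])/d[2]
def proj(cal,X):
    c=np.array(cal["R"])@np.array(X)+np.array(cal["t"]); return [cal["fx"]*c[0]/c[2]+cal["cx"],cal["fy"]*c[1]/c[2]+cal["cy"]]
E
python3 - <<'E'
from h import *
print(ctrl.get_obs())
ims=[]
for n in ["scene","side","wrist"]:
    im=ctrl.snapshot(n); cv2.imwrite(f"pics/{n}0.png",im)
    c=ctrl.get_calibration(n); print(n,ray(c,(320,240)), c["fx"])
for cam in ["scene","side"]:
  c=ctrl.get_calibration(cam)
  for nm,z in [("red1",0),("yellow1",0),("green1",0),("lid",0),("jar_mouth",.108),("jar_mark",.084),("bin_yellow",0),("bin_green",0),("oil_filter",0),("part_box",0),("pulley",0),("lid_tick0",.021)]:
    for r in ctrl.landmark_of(cam,nm)[:4]:
        print(cam,nm,round(r["confidence"],2),np.round(r["pixel"]),np.round(atz(c,r["pixel"],z),3))
E
```

```text
pics
{'clock': 0.0, 'joint_pos': array([ 1.65066195e+01,  2.05905033e+01,  6.33761908e-01, -1.91269140e-02,
       -7.01372709e+01, -1.65078980e+01]), 'qvel': array([ 0.05190699, -0.040146  ,  0.05546488,  0.03160819,  0.03420654,
        0.01741948]), 'tau': array([-8.00930356e-04, -5.82726967e+01,  2.93058443e+01,  6.99745238e+00,
        6.93249181e-03, -2.06530804e-04]), 'tool_pos': array([ 6.74502965e-01, -3.89950538e-05,  2.25636255e-01]), 'orientation': array([  95.68182242,   89.90428302, -174.32596956]), 'force': array([-0.17954542,  0.09708285,  0.44514807]), 'moment': array([-0.01876355, -0.0280709 , -0.03516294]), 'opening': 0.0871448456573517}
scene (array([1.17993659, 0.12708262, 0.99924945]), array([-0.59310854, -0.06893711, -0.8024875 ])) 434.3228547317425
side (array([ 0.13535173, -0.40118024,  0.7900616 ]), array([ 0.43902244,  0.49274875, -0.75132573])) 444.01442221498473
wrist (array([ 0.67424048, -0.0800134 ,  0.38394315]), array([ 0.00657691,  0.30375837, -0.95279561])) 364.5611642150801
scene red1 0.74 [251. 244.] [ 0.476 -0.154  0.   ]
scene red1 0.71 [279. 28
[... 1625 characters left out ...]
16  0.   ]
side lid 0.73 [359. 339.] [ 0.482 -0.13   0.   ]
side jar_mouth 0.71 [479. 359.] [ 0.558 -0.323  0.108]
side jar_mark 0.88 [484. 349.] [ 0.594 -0.315  0.084]
side bin_yellow 0.9 [271. 189.] [0.618 0.335 0.   ]
side bin_green 0.65 [324. 224.] [0.639 0.151 0.   ]
side bin_green 0.18 [365. 346.] [ 0.481 -0.147  0.   ]
side oil_filter 0.73 [455. 293.] [ 0.712 -0.187  0.   ]
side part_box 0.7 [418. 250.] [ 0.749 -0.056  0.   ]
side pulley 0.6 [161. 222.] [0.343 0.419 0.   ]
side pulley 0.58 [369. 318.] [ 0.532 -0.11   0.   ]
side lid_tick0 0.92 [369. 319.] [ 0.519 -0.118  0.021]
side lid_tick0 0.88 [361. 344.] [ 0.468 -0.147  0.021]
side lid_tick0 0.6 [340. 329.] [ 0.461 -0.096  0.021]
```

View pics/scene0.png

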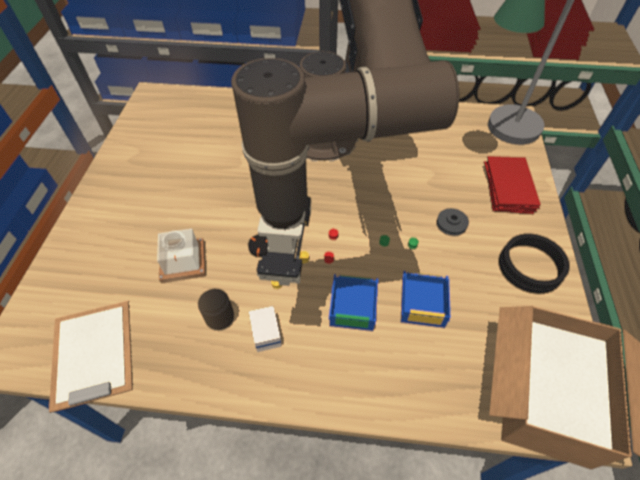

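View pics/side0.png

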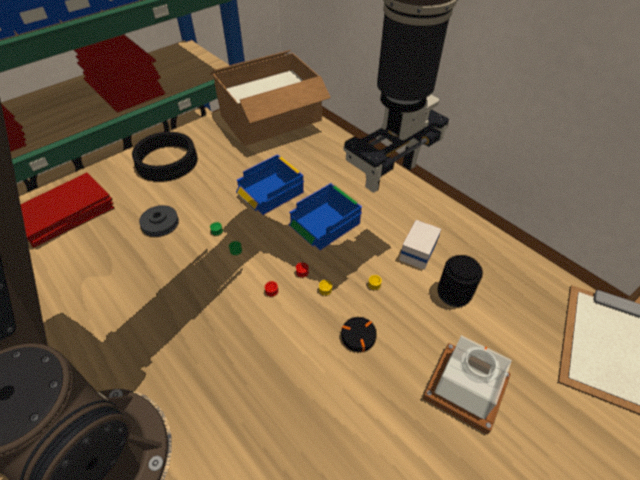

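The two views agree: 2 red caps, 2 yellow, 2 green, the lid near (0.48,-0.125), the jar near (0.56,-0.325). Next, a relative-move helper and a wrist look.

```bash
cat >> h.py <<'E'
from scipy.spatial.transform import Rotation as Ro
def pose():
    o=ctrl.get_obs(); return np.array(o["tool_pos"]),Ro.from_euler("xyz",o["orientation"],degrees=True),o
def rel(P,yaw=0.):
    """world target TCP, tool down, jaw (tool y) at world angle yaw -> shift, rotvec in tool axes"""
    p,R,o=pose()
    y=np.array([np.cos(np.radians(yaw)),np.sin(np.radians(yaw)),0]); x=np.array([0,0,-1.]); z=np.cross(x,y)
    T=Ro.from_matrix(np.c_[x,y,z])
    return np.round(R.inv().apply(np.array(P)-p),4),np.round((R.inv()*T).as_rotvec(degrees=True),1)
E
python3 - <<'E'
from h import *
p,R,o=pose(); print(np.round(R.as_matrix(),3))
c=ctrl.get_calibration("wrist")
for n,P in [("red",(.505,.08,0)),("g",(.43,.3,0)),("y",(.593,-.056,0)),("lid",(.482,-.125,.02))]:print(n,proj(c,P))
for yaw in(0,90,180,-90):print(yaw,rel((.48,0.02,.30),yaw))
E
```

```text
[[-0. -1.  0.]
 [-0.  0.  1.]
 [-1.  0. -0.]]
red [np.float64(471.7548588351031), np.float64(271.21890061577864)]
g [np.float64(508.6474285820907), np.float64(426.28617528528036)]
y [np.float64(402.0148745418881), np.float64(148.47380331831968)]
lid [np.float64(532.1333112700673), np.float64(72.70185355922774)]
0 (array([-0.0735,  0.195 ,  0.02  ]), array([180.,  -0.,   0.]))
90 (array([-0.0735,  0.195 ,  0.02  ]), array([90., -0., -0.]))
180 (array([-0.0735,  0.195 ,  0.02  ]), array([-0., -0., -0.]))
-90 (array([-0.0735,  0.195 ,  0.02  ]), array([-90.,   0.,  -0.]))
```

View pics/wrist0.png

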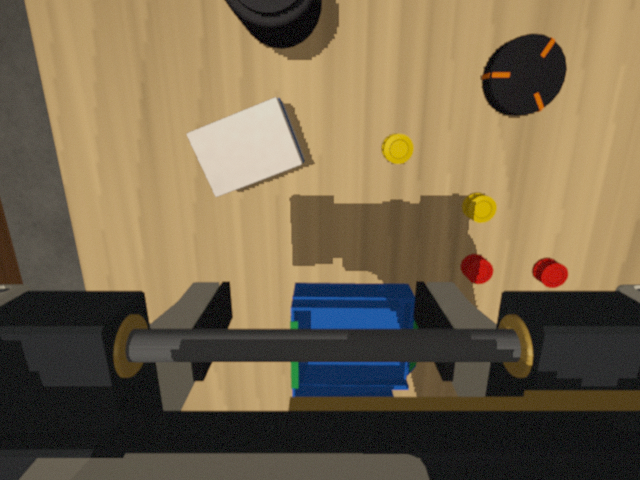

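The wrist view shows yellow caps at (398,149) and (481,208), red at (477,268) and (550,271), and the lid at (525,75). The green bin is below the jaws. Measuring from this picture.

Run:
```python
from h import *
c=ctrl.get_calibration("wrist")
for nm,z in [("red1",0.01),("yellow1",0.01),("lid",0.02),("bin_green",.0),("part_box",.0)]:
    for r in ctrl.cut_out("wrist",nm)[:3]:
        if nm!="bin_green":print(nm,round(r["confidence"],2),np.round(r["pixel"]),r["pixels"].sum(),np.round(atz(c,r["pixel"],z),4))
        k=ctrl.landmark_of
for nm,z in [("lid_tick0",.021)]:
    for r in ctrl.landmark_of("wrist",nm)[:4]: print(nm,round(r["confidence"],2),np.round(r["pixel"]),np.round(atz(c,r["pixel"],z),4))
im=cv2.imread("pics/wrist0.png"); hsv=cv2.cvtColor(im,cv2.COLOR_BGR2HSV)
for nm,lo,hi in [("red",(0,180,60),(6,255,255)),("yel",(22,180,60),(35,255,255))]:
    m=cv2.inRange(hsv,lo,hi); n,l,s,ce=cv2.connectedComponentsWithStats(m)
    for i in range(1,n):
        if s[i,4]>100: print(nm,ce[i],s[i],np.round(atz(c,ce[i],.01),4))
```

```text
red1 0.96 [473. 270.] 785 [0.5084 0.0738 0.01  ]
red1 0.7 [550. 272.] 839 [0.423  0.0774 0.01  ]
yellow1 0.92 [480. 207.] 820 [0.5099 0.0028 0.01  ]
yellow1 0.59 [396. 148.] 786 [ 0.6013 -0.0568  0.01  ]
yellow1 0.42 [474. 272.] 734 [0.5069 0.0768 0.01  ]
lid 0.65 [528.  74.] 5455 [ 0.4858 -0.1239  0.02  ]
lid 0.54 [478. 206.] 848 [5.161e-01 2.000e-04 2.000e-02]
part_box 0.68 [245. 151.] 7029 [ 0.7542 -0.0537  0.    ]
lid_tick0 0.84 [496.  75.] [ 0.5153 -0.1228  0.021 ]
lid_tick0 0.61 [540. 110.] [ 0.4702 -0.0929  0.021 ]
lid_tick0 0.6 [554.  39.] [ 0.4676 -0.1529  0.021 ]
red [476.86771654 268.6015748 ] [461 254  32  30 635] [0.5041 0.0727 0.01  ]
red [550.0773639  272.52148997] [533 258  35  29 698] [0.4224 0.0774 0.01  ]
yel [397.1770972  148.22103862] [382 134  31  30 751] [ 0.6    -0.0569  0.01  ]
yel [478.88831169 207.16883117] [462 193  35  30 770] [0.5106 0.0034 0.01  ]
```

Call:
drive_tool(
  plan=[
    [[0.15,0.17,0.073],[0,0,0],0.55],
    [[0.15,0.17,0.073],[0,0,0],0.55],
    [[0.15,0.17,0.073],[0,0,0],0.55],
    [[0.15,0.17,0.073],[0,0,0],0.55],
    [[0.15,0.17,0.073],[0,0,0],0.55],
    [[0.15,0.17,0.073],[0,0,0],0.55],
    [[0.15,0.17,0.073],[0,0,0],0.55],
    [[0.19,0.17,0.073],[0,0,0],0.55],
    [[0.22,0.17,0.073],[0,0,0],0.55],
    [[0.22,0.17,0.073],[0,0,0],0.55],
    [[0.22,0.17,0.073],[0,0,0],0.55],
    [[0.22,0.17,0.073],[0,0,0],0.0],
    [[0.22,0.17,0.073],[0,0,0],0.0],
    [[0.22,0.17,0.073],[0,0,0],0.0],
    [[0.22,0.17,0.073],[0,0,0],0.0],
    [[0.22,0.17,0.073],[0,0,0],0.0],
    [[0.17,0.17,0.073],[0,0,0],0.0],
    [[0.1,0.16,0.05],[0,0,0],0.0],
    [[0.05,0.15,0.0],[0,0,0],0.0],
    [[0.0,0.115,-0.1],[0,0,0],0.0],
  ],
)

```text
clock: 3.32
tool_pos: [0.527, 0.0063, 0.1506]
orientation: [-73.0, 89.7, 17.1]
force: [1.8, 0.5, -0.8]
opening: 0.0279
```

Call:
drive_tool(
  plan=[
    [[-0.04,-0.01,-0.1],[0,0,0],0],
    [[-0.075,-0.033,-0.2],[0,0,0],0],
    [[-0.075,-0.033,-0.305],[0,0,0],0],
    [[-0.075,-0.033,-0.305],[0,0,0],0],
    [[-0.075,-0.033,-0.305],[0,0,0],0],
    [[-0.075,-0.033,-0.305],[0,0,0],0],
    [[-0.075,-0.033,-0.305],[0,0,0],0],
    [[-0.075,-0.033,-0.305],[0,0,0],0],
    [[-0.075,-0.033,-0.305],[0,0,0],0],
    [[-0.075,-0.033,-0.305],[0,0,0],0],
    [[-0.075,-0.033,-0.305],[0,0,0],0],
  ],
)

```text
clock: 4.23
tool_pos: [0.5601, -0.2986, 0.2252]
orientation: [-66.6, 89.7, 23.5]
force: [-0.5, -0.4, 0.3]
opening: 0.0281
```

Run:
```python
from h import *
p,R,o=pose(); print(np.round(p,4),o["opening"],np.round(R.as_matrix(),2).tolist())
im=ctrl.snapshot("wrist"); c=ctrl.get_calibration("wrist"); cv2.imwrite("pics/w1.png",im)
for nm,z in [("jar_mouth",.108),("jar_mark",.084),("jar",0),("jar_thread",.102)]:
    for r in ctrl.landmark_of("wrist",nm)[:2]: print(nm,round(r["confidence"],2),np.round(r["pixel"]),np.round(atz(c,r["pixel"],z),4))
```

```text
[ 0.5601 -0.2986  0.2252] 0.028143299860399183 [[0.0, -1.0, -0.0], [0.0, -0.0, 1.0], [-1.0, -0.0, 0.0]]
jar_mouth 0.94 [327. 196.] [ 0.5569 -0.3256  0.108 ]
jar_mouth 0.27 [193. 299.] [ 0.6689 -0.2376  0.108 ]
jar_mark 0.59 [284. 200.] [ 0.5931 -0.3173  0.084 ]
jar 0.85 [327. 175.] [ 0.5567 -0.3267  0.    ]
jar_thread 0.92 [325. 226.] [ 0.5587 -0.3     0.102 ]
```

View pics/w1.png

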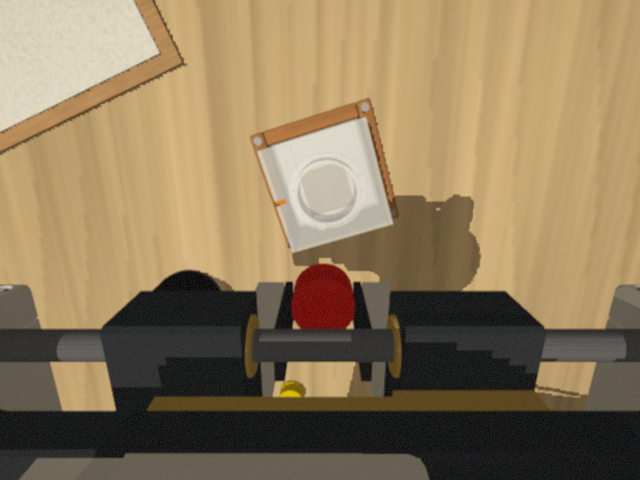

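The jar mouth is at about (327,191) px and the orange line at (280,203). The held cap is well seated, so I'll drop it in and head back.

Call:
drive_tool(
  plan=[
    [[0.04,0.003,-0.0285],[0,0,0],0],
    [[0.08,0.003,-0.0285],[0,0,0],0],
    [[0.111,0.003,-0.0285],[0,0,0],0],
    [[0.111,0.003,-0.0285],[0,0,0],0],
    [[0.111,0.003,-0.0285],[0,0,0],0],
    [[0.111,0.003,-0.0285],[0,0,0],0.45],
    [[0.111,0.003,-0.0285],[0,0,0],0.55],
    [[0.111,0.003,-0.0285],[0,0,0],0.55],
    [[0.111,0.003,-0.0285],[0,0,0],0.55],
    [[0.08,0.003,-0.0285],[0,0,0],0.55],
    [[0.04,0.003,-0.01],[0,0,0],0.55],
    [[0.03,0.02,0.05],[0,0,0],0.55],
    [[0.03,0.06,0.12],[0,0,0],0.55],
    [[0.03,0.1,0.2],[0,0,0],0.55],
    [[0.03,0.137,0.3],[0,0,0],0.55],
    [[0.05,0.137,0.375],[0,0,0],0.55],
    [[0.1,0.137,0.375],[0,0,0],0.55],
    [[0.15,0.137,0.375],[0,0,0],0.55],
    [[0.15,0.137,0.375],[0,0,0],0.55],
    [[0.15,0.137,0.375],[0,0,0],0.55],
  ],
)

```text
clock: 6.15
tool_pos: [0.4386, 0.024, 0.1117]
orientation: [-68.5, 89.5, 21.7]
force: [0.9, 0.8, -1.1]
opening: 0.0482
```

Run:
```python
from h import *
p,R,o=pose(); print(np.round(p,4),o["opening"])
for n in["side","wrist"]:
    im=ctrl.snapshot(n); c=ctrl.get_calibration(n)
    cv2.imwrite(f"pics/{n}2.png",im)
    for nm in("red1",) :
        for r in ctrl.cut_out(n,nm)[:3]: print(n,nm,round(r["confidence"],2),np.round(r["pixel"]),r["pixels"].sum(),np.round(atz(c,r["pixel"],.01),3))
a=cv2.imread("pics/side2.png")[180:420,180:520]
cv2.imwrite("pics/m2.png",cv2.resize(a,None,fx=2,fy=2))
```

```text
[0.4386 0.024  0.1117] 0.04824732490027102
side red1 0.56 [270. 289.] 183 [0.42  0.077 0.01 ]
side red1 0.48 [360. 334.] 1102 [ 0.485 -0.126  0.01 ]
wrist red1 0.95 [342. 301.] 1361 [0.422 0.077 0.01 ]
```

View pics/m2.png

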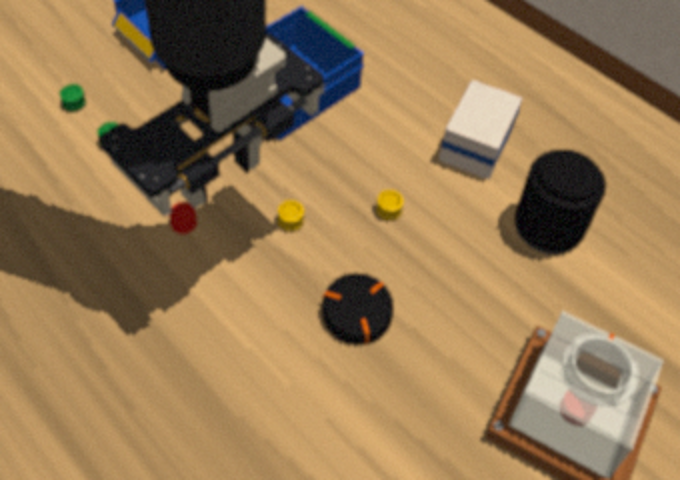

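The first red cap shows pink through the jar wall. Fetching the second.

Call:
drive_tool(
  plan=[
    [[0.03,0.0165,0.053],[0,0,0],0.55],
    [[0.05,0.0165,0.053],[0,0,0],0.55],
    [[0.08,0.0165,0.053],[0,0,0],0.55],
    [[0.107,0.0165,0.053],[0,0,0],0.55],
    [[0.107,0.0165,0.053],[0,0,0],0.55],
    [[0.107,0.0165,0.053],[0,0,0],0.55],
    [[0.107,0.0165,0.053],[0,0,0],0],
    [[0.107,0.0165,0.053],[0,0,0],0],
    [[0.107,0.0165,0.053],[0,0,0],0],
    [[0.107,0.0165,0.053],[0,0,0],0],
    [[0.107,0.0165,0.053],[0,0,0],0],
    [[0.06,0.0165,0.053],[0,0,0],0],
    [[0.0,0.0165,0.05],[0,0,0],0],
    [[-0.05,0.0,0.0],[0,0,0],0],
    [[-0.08,-0.04,-0.1],[0,0,0],0],
    [[-0.08,-0.08,-0.2],[0,0,0],0],
    [[-0.08,-0.118,-0.3],[0,0,0],0],
    [[-0.08,-0.118,-0.35],[0,0,0],0],
    [[-0.08,-0.118,-0.35],[0,0,0],0],
    [[-0.08,-0.118,-0.35],[0,0,0],0],
  ],
)

```text
clock: 8.02
tool_pos: [0.5115, -0.1796, 0.1734]
orientation: [-77.5, 89.6, 13.0]
force: [2.0, 1.7, 0.3]
opening: 0.0283
```

Run:
```python
from h import *
print(ctrl.get_obs()["opening"],rel((.557,-.327,.114),180),rel((.5105,.0035,.006),180))
```

```text
0.02832392588134701 (array([ 0.0595, -0.0439, -0.1478]), array([0.5, 0.1, 0.4])) (array([0.1677, 0.0006, 0.1829]), array([0.5, 0.1, 0.4]))
```

Call:
drive_tool(
  plan=[
    [[-0.02,-0.044,-0.148],[0,0,0],0],
    [[-0.02,-0.044,-0.148],[0,0,0],0],
    [[-0.02,-0.044,-0.148],[0,0,0],0],
    [[-0.02,-0.044,-0.148],[0,0,0],0],
    [[0.0,-0.044,-0.148],[0,0,0],0],
    [[0.03,-0.044,-0.148],[0,0,0],0],
    [[0.059,-0.044,-0.148],[0,0,0],0],
    [[0.059,-0.044,-0.148],[0,0,0],0],
    [[0.059,-0.044,-0.148],[0,0,0],0],
    [[0.059,-0.044,-0.148],[0,0,0],0.45],
    [[0.059,-0.044,-0.148],[0,0,0],0.55],
    [[0.059,-0.044,-0.148],[0,0,0],0.55],
    [[0.059,-0.044,-0.148],[0,0,0],0.55],
    [[0.02,-0.044,-0.148],[0,0,0],0.55],
    [[-0.02,-0.044,-0.12],[0,0,0],0.55],
    [[-0.02,-0.02,-0.02],[0,0,0],0.55],
    [[-0.02,0.0,0.06],[0,0,0],0.55],
    [[0.0,0.0,0.14],[0,0,0],0.55],
    [[0.02,0.0,0.182],[0,0,0],0.55],
    [[0.05,0.0,0.182],[0,0,0],0.55],
  ],
)

```text
clock: 9.68
tool_pos: [0.5226, -0.1003, 0.167]
orientation: [-81.2, 89.3, 9.3]
force: [3.3, -0.3, -0.5]
opening: 0.0482
```

Run:
```python
from h import *
im=ctrl.snapshot("side");c=ctrl.get_calibration("side"); cv2.imwrite("pics/side3.png",im)
m=cv2.inRange(cv2.cvtColor(im,cv2.COLOR_BGR2HSV),(0,40,60),(8,255,255))[330:420,440:520]
print("pink px",m.sum()//255)
for nm in("yellow1","green1","red1"):
    for r in ctrl.cut_out("side",nm)[:3]: print(nm,round(r["confidence"],2),np.round(r["pixel"]),np.round(atz(c,r["pixel"],.01),3))
print(rel((.5105,.0035,.006),180),rel((.645,.165,.13),180))
cv2.imwrite("pics/m3.png",cv2.resize(im[180:420,180:520],None,fx=2,fy=2))
```

```text
pink px 121
yellow1 0.72 [330. 285.] [0.522 0.001 0.01 ]
yellow1 0.51 [375. 283.] [ 0.598 -0.059  0.01 ]
yellow1 0.37 [422. 247.] [ 0.753 -0.062  0.01 ]
green1 0.62 [216. 227.] [0.432 0.307 0.01 ]
green1 0.43 [238. 242.] [0.444 0.232 0.01 ]
red1 0.42 [359. 336.] [ 0.482 -0.128  0.01 ]
(array([0.1594, 0.0116, 0.1043]), array([0.6, 0.1, 0.4])) (array([ 0.0366, -0.1256,  0.2644]), array([0.6, 0.1, 0.4]))
```

View pics/m3.png

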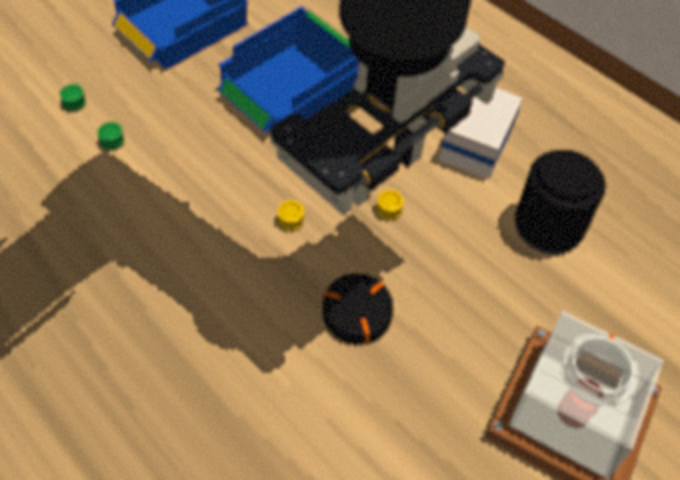

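Both red caps are in the jar and the rest is unmoved. Now yellow cap A.

Call:
drive_tool(
  plan=[
    [[0.05,0.012,0.104],[0,0,0],0.55],
    [[0.05,0.012,0.104],[0,0,0],0.55],
    [[0.06,0.012,0.104],[0,0,0],0.55],
    [[0.1,0.012,0.104],[0,0,0],0.55],
    [[0.135,0.012,0.104],[0,0,0],0.55],
    [[0.161,0.012,0.104],[0,0,0],0.55],
    [[0.161,0.012,0.104],[0,0,0],0.55],
    [[0.161,0.012,0.104],[0,0,0],0.55],
    [[0.161,0.012,0.104],[0,0,0],0],
    [[0.161,0.012,0.104],[0,0,0],0],
    [[0.161,0.012,0.104],[0,0,0],0],
    [[0.161,0.012,0.104],[0,0,0],0],
    [[0.161,0.012,0.104],[0,0,0],0],
    [[0.12,0.012,0.104],[0,0,0],0],
    [[0.06,0.0,0.12],[0,0,0],0],
    [[0.03,-0.03,0.2],[0,0,0],0],
    [[0.03,-0.06,0.3],[0,0,0],0],
    [[0.03,-0.09,0.4],[0,0,0],0],
    [[0.03,-0.094,0.415],[0,0,0],0],
    [[0.03,-0.094,0.415],[0,0,0],0],
  ],
)

```text
clock: 11.55
tool_pos: [0.579, 0.2078, 0.1265]
orientation: [-74.6, 89.5, 16.0]
force: [0.1, 0.1, -1.1]
opening: 0.0282
```

Run:
```python
from h import *
print(ctrl.get_obs()["opening"]); ctrl.snapshot("wrist"); c=ctrl.get_calibration("wrist")
for nm in("bin_yellow","bin_green","green1"):
    for r in ctrl.landmark_of("wrist",nm)[:2]: print(nm,round(r["confidence"],2),np.round(r["pixel"]),np.round(atz(c,r["pixel"],0),3))
print(rel((.617,.315,.035),180),rel((.6,-.057,.006),180))
```

```text
0.02818895827887647
bin_yellow 0.7 [287. 354.] [0.614 0.335 0.   ]
bin_green 0.78 [239. 151.] [0.648 0.155 0.   ]
green1 0.64 [503. 242.] [0.436 0.225 0.   ]
(array([ 0.0905, -0.0394,  0.1074]), array([0.7, 0.1, 0.4])) (array([ 0.1189, -0.0174, -0.2644]), array([0.7, 0.1, 0.4]))
```

Call:
drive_tool(
  plan=[
    [[0.0,-0.037,0.108],[0,0,0],0],
    [[0.0,-0.037,0.108],[0,0,0],0],
    [[0.0,-0.037,0.108],[0,0,0],0],
    [[0.03,-0.037,0.108],[0,0,0],0],
    [[0.06,-0.037,0.108],[0,0,0],0],
    [[0.09,-0.037,0.108],[0,0,0],0],
    [[0.09,-0.037,0.108],[0,0,0],0],
    [[0.09,-0.037,0.108],[0,0,0],0],
    [[0.09,-0.037,0.108],[0,0,0],0.5],
    [[0.09,-0.037,0.108],[0,0,0],0.5],
    [[0.09,-0.037,0.108],[0,0,0],0.5],
    [[0.05,-0.037,0.108],[0,0,0],0.55],
    [[0.01,-0.037,0.108],[0,0,0],0.55],
    [[-0.02,-0.037,0.08],[0,0,0],0.55],
    [[-0.02,-0.03,0.0],[0,0,0],0.55],
    [[-0.02,-0.02,-0.1],[0,0,0],0.55],
    [[-0.0,-0.018,-0.2],[0,0,0],0.55],
    [[0.0,-0.018,-0.264],[0,0,0],0.55],
    [[0.03,-0.018,-0.264],[0,0,0],0.55],
    [[0.05,-0.018,-0.264],[0,0,0],0.55],
  ],
)

```text
clock: 13.42
tool_pos: [0.6038, 0.0405, 0.1163]
orientation: [-76.8, 89.3, 13.9]
force: [0.2, 0.2, -0.3]
opening: 0.0482
```

Run:
```python
from h import *
print(ctrl.get_obs()["opening"]); ctrl.snapshot("wrist"); c=ctrl.get_calibration("wrist")
for r in ctrl.cut_out("wrist","yellow1")[:2]: print(round(r["confidence"],2),np.round(r["pixel"]),np.round(atz(c,r["pixel"],0.01),3))
print(rel((.6,-.057,.006),180),rel((.617,.345,.13),180))
```

```text
0.048176063573891044
0.61 [285. 136.] [ 0.627 -0.037  0.01 ]
(array([ 0.1065,  0.002 , -0.0942]), array([0.5, 0.1, 0.3])) (array([-0.0169, -0.0187,  0.3078]), array([0.5, 0.1, 0.3]))
```

The network puts yellow B elsewhere, at (0.627,-0.037), which might be the announced knock. Checking.

Run:
```python
from h import *
im=ctrl.snapshot("wrist"); cv2.imwrite("pics/w4.png",im);c=ctrl.get_calibration("wrist")
m=cv2.inRange(cv2.cvtColor(im,cv2.COLOR_BGR2HSV),(22,150,60),(35,255,255)); n,l,s,ce=cv2.connectedComponentsWithStats(m)
for i in range(1,n):
    if s[i,4]>80: print(ce[i],s[i],np.round(atz(c,ce[i],.01),4))
im=ctrl.snapshot("side"); c=ctrl.get_calibration("side")
for r in ctrl.cut_out("side","yellow1")[:3]: print(round(r["confidence"],2),np.round(r["pixel"]),np.round(atz(c,r["pixel"],0.01),3))
```

```text
[280.94500632 137.88242731] [ 259  116   45   45 1582] [ 0.6319 -0.0312  0.01  ]
0.46 [376. 268.] [ 0.63  -0.032  0.01 ]
0.45 [277. 187.] [0.628 0.322 0.01 ]
```

View pics/w4.png

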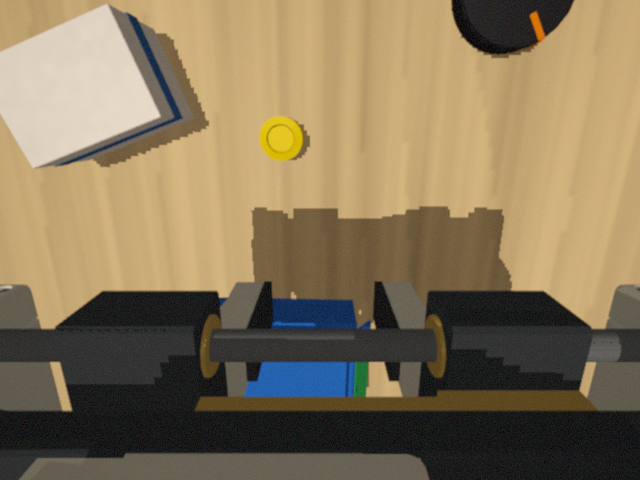

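Yellow B was knocked to about (0.632,-0.032), and the side camera agrees.

Run:
```python
from h import *
print(pose()[0],rel((.632,-.032,.006),180),rel((.617,.345,.13),180))
```

```text
[0.60348464 0.04197222 0.1145976 ] (array([ 0.1087, -0.0266, -0.0745]), array([0.7, 0.1, 0.5])) (array([-0.0147, -0.0174,  0.3029]), array([0.7, 0.1, 0.5]))
```

Call:
drive_tool(
  plan=[
    [[0.02,-0.027,-0.074],[0,0,0],0.5],
    [[0.02,-0.027,-0.074],[0,0,0],0.5],
    [[0.02,-0.027,-0.074],[0,0,0],0.5],
    [[0.05,-0.027,-0.074],[0,0,0],0.5],
    [[0.08,-0.027,-0.074],[0,0,0],0.5],
    [[0.109,-0.027,-0.074],[0,0,0],0.5],
    [[0.109,-0.027,-0.074],[0,0,0],0.5],
    [[0.109,-0.027,-0.074],[0,0,0],0.5],
    [[0.109,-0.027,-0.074],[0,0,0],0],
    [[0.109,-0.027,-0.074],[0,0,0],0],
    [[0.109,-0.027,-0.074],[0,0,0],0],
    [[0.109,-0.027,-0.074],[0,0,0],0],
    [[0.109,-0.027,-0.074],[0,0,0],0],
    [[0.06,-0.027,-0.074],[0,0,0],0],
    [[0.0,-0.027,-0.06],[0,0,0],0],
    [[-0.03,-0.02,0.0],[0,0,0],0],
    [[-0.03,-0.02,0.1],[0,0,0],0],
    [[-0.02,-0.02,0.2],[0,0,0],0],
    [[-0.015,-0.015,0.3],[0,0,0],0],
    [[-0.015,-0.015,0.304],[0,0,0],0],
  ],
)

```text
clock: 15.33
tool_pos: [0.6213, 0.1755, 0.1296]
orientation: [-73.7, 89.4, 16.9]
force: [0.7, -0.4, -1.1]
opening: 0.0282
```

Run:
```python
from h import *
print(ctrl.get_obs()["opening"],rel((.617,.348,.035),180),rel((.432,.305,.006),180))
```

```text
0.028167610233376394 (array([0.0951, 0.0033, 0.1723]), array([0.7, 0.2, 0.6])) (array([0.1219, 0.1891, 0.1313]), array([0.7, 0.2, 0.6]))
```

Call:
drive_tool(
  plan=[
    [[0.0,0.004,0.173],[0,0,0],0],
    [[0.0,0.004,0.173],[0,0,0],0],
    [[0.0,0.004,0.173],[0,0,0],0],
    [[0.0,0.004,0.173],[0,0,0],0],
    [[0.0,0.004,0.173],[0,0,0],0],
    [[0.04,0.004,0.173],[0,0,0],0],
    [[0.086,0.004,0.173],[0,0,0],0],
    [[0.086,0.004,0.173],[0,0,0],0],
    [[0.086,0.004,0.173],[0,0,0],0],
    [[0.086,0.004,0.173],[0,0,0],0.5],
    [[0.086,0.004,0.173],[0,0,0],0.5],
    [[0.086,0.004,0.173],[0,0,0],0.5],
    [[0.04,0.004,0.173],[0,0,0],0.55],
    [[0.0,0.004,0.173],[0,0,0],0.55],
    [[-0.03,0.03,0.165],[0,0,0],0.55],
    [[-0.03,0.1,0.15],[0,0,0],0.55],
    [[-0.02,0.18,0.131],[0,0,0],0.55],
    [[0.0,0.189,0.131],[0,0,0],0.55],
    [[0.02,0.189,0.131],[0,0,0],0.55],
    [[0.03,0.189,0.131],[0,0,0],0.55],
  ],
)

```text
clock: 17.0
tool_pos: [0.4275, 0.3027, 0.099]
orientation: [-61.6, 89.3, 29.0]
force: [-0.9, -0.9, -1.7]
opening: 0.0481
```

Run:
```python
from h import *
ctrl.snapshot("wrist"); c=ctrl.get_calibration("wrist")
for nm in ("green1","yellow1"):
  for r in ctrl.cut_out("wrist",nm)[:3]: print(nm,round(r["confidence"],2),np.round(r["pixel"]),r["pixels"].sum(),np.round(atz(c,r["pixel"],0.01),3))
print(pose()[0],rel((.432,.305,.006),180),rel((.645,.165,.12),180))
```

```text
green1 0.9 [319. 120.] 1741 [0.43 0.22 0.01]
green1 0.76 [319. 242.] 1604 [0.43  0.302 0.01 ]
green1 0.71 [383. 384.] 620 [0.377 0.421 0.01 ]
yellow1 0.86 [ 65. 298.] 1737 [0.619 0.348 0.01 ]
yellow1 0.7 [ 62. 255.] 2066 [0.614 0.314 0.01 ]
[0.43103299 0.30460875 0.09931271] (array([ 0.0933,  0.0001, -0.    ]), array([0.7, 0.2, 0.7])) (array([-0.0187, -0.2124, -0.1423]), array([0.7, 0.2, 0.7]))
```

Both yellow caps are in the bin. Green A next.

Call:
drive_tool(
  plan=[
    [[0.04,0.001,-0.002],[0,0,0],0.55],
    [[0.07,0.001,-0.002],[0,0,0],0.55],
    [[0.093,0.001,-0.002],[0,0,0],0.55],
    [[0.093,0.001,-0.002],[0,0,0],0.55],
    [[0.093,0.001,-0.002],[0,0,0],0.55],
    [[0.093,0.001,-0.002],[0,0,0],0],
    [[0.093,0.001,-0.002],[0,0,0],0],
    [[0.093,0.001,-0.002],[0,0,0],0],
    [[0.093,0.001,-0.002],[0,0,0],0],
    [[0.093,0.001,-0.002],[0,0,0],0],
    [[0.05,0.0,-0.002],[0,0,0],0],
    [[0.0,-0.01,-0.002],[0,0,0],0],
    [[-0.04,-0.06,-0.03],[0,0,0],0],
    [[-0.04,-0.14,-0.08],[0,0,0],0],
    [[-0.03,-0.2,-0.13],[0,0,0],0],
    [[-0.03,-0.213,-0.139],[0,0,0],0],
    [[-0.02,-0.213,-0.139],[0,0,0],0],
    [[-0.02,-0.213,-0.139],[0,0,0],0],
    [[-0.02,-0.213,-0.139],[0,0,0],0],
    [[-0.02,-0.213,-0.139],[0,0,0],0],
  ],
)

```text
clock: 18.82
tool_pos: [0.6472, 0.1658, 0.1205]
orientation: [-72.5, 89.3, 18.0]
force: [0.6, -0.3, -0.3]
opening: 0.0281
```

Run:
```python
from h import *
print(pose()[0],ctrl.get_obs()["opening"],rel((.646,.170,.04),180),rel((.43,.221,.006),180))
```

```text
[0.64721825 0.16582588 0.12052167] 0.02807290074445833 (array([0.0805, 0.0021, 0.0039]), array([0.5, 0.2, 0.6])) (array([0.1123, 0.218 , 0.0568]), array([0.5, 0.2, 0.6]))
```

Call:
drive_tool(
  plan=[
    [[0.04,0.001,0.004],[0,0,0],0],
    [[0.08,0.001,0.004],[0,0,0],0],
    [[0.08,0.001,0.004],[0,0,0],0],
    [[0.08,0.001,0.004],[0,0,0],0],
    [[0.08,0.001,0.004],[0,0,0],0.5],
    [[0.08,0.001,0.004],[0,0,0],0.5],
    [[0.08,0.001,0.004],[0,0,0],0.5],
    [[0.04,0.001,0.004],[0,0,0],0.55],
    [[0.0,0.001,0.004],[0,0,0],0.55],
    [[-0.02,0.04,0.02],[0,0,0],0.55],
    [[-0.02,0.12,0.04],[0,0,0],0.55],
    [[-0.01,0.2,0.056],[0,0,0],0.55],
    [[0.01,0.218,0.056],[0,0,0],0.55],
    [[0.03,0.218,0.056],[0,0,0],0.55],
    [[0.06,0.218,0.056],[0,0,0],0.55],
    [[0.09,0.218,0.056],[0,0,0],0.55],
    [[0.113,0.218,0.056],[0,0,0],0.55],
    [[0.113,0.218,0.056],[0,0,0],0.55],
    [[0.113,0.218,0.056],[0,0,0],0.55],
    [[0.113,0.218,0.056],[0,0,0],0.55],
  ],
)

```text
clock: 20.48
tool_pos: [0.4313, 0.2215, 0.0072]
orientation: [-67.6, 89.2, 23.0]
force: [-0.2, 0.1, 0.2]
opening: 0.0481
```

Call:
drive_tool(
  plan=[
    [[0,0,0],[0,0,0],0],
    [[0,0,0],[0,0,0],0],
    [[0,0,0],[0,0,0],0],
    [[0,0,0],[0,0,0],0],
    [[0,0,0],[0,0,0],0],
    [[-0.05,0,0],[0,0,0],0],
    [[-0.11,-0.02,0],[0,0,0],0],
    [[-0.13,-0.08,-0.02],[0,0,0],0],
    [[-0.13,-0.16,-0.05],[0,0,0],0],
    [[-0.12,-0.215,-0.08],[0,0,0],0],
    [[-0.115,-0.215,-0.085],[0,0,0],0],
    [[-0.115,-0.215,-0.085],[0,0,0],0],
    [[-0.115,-0.215,-0.085],[0,0,0],0],
    [[-0.115,-0.215,-0.085],[0,0,0],0],
  ],
)

```text
clock: 21.65
tool_pos: [0.6489, 0.1353, 0.1236]
orientation: [-70.8, 89.2, 19.6]
force: [-0.3, -0.0, -1.5]
opening: 0.0278
```

Run:
```python
from h import *
print(pose()[0],ctrl.get_obs()["opening"],rel((.646,.137,.045),180),rel((.484,-.125,.1),180))
```

```text
[0.64888567 0.13530047 0.12363888] 0.027847288194164845 (array([0.0786, 0.0039, 0.0013]), array([0.4, 0.3, 0.8])) (array([ 0.0202,  0.1668, -0.2594]), array([0.4, 0.3, 0.8]))
```

Call:
drive_tool(
  plan=[
    [[0.04,0.003,0.002],[0,0,0],0],
    [[0.078,0.003,0.002],[0,0,0],0],
    [[0.078,0.003,0.002],[0,0,0],0],
    [[0.078,0.003,0.002],[0,0,0],0],
    [[0.078,0.003,0.002],[0,0,0],0.5],
    [[0.078,0.003,0.002],[0,0,0],0.5],
    [[0.078,0.003,0.002],[0,0,0],0.5],
    [[0.04,0.003,0.002],[0,0,0],0.5],
    [[0.0,0.003,0.002],[0,0,0],0.5],
    [[-0.04,0.03,-0.02],[0.4,0.3,0.8],1.0],
    [[-0.076,0.08,-0.1],[0.4,0.3,0.8],1.0],
    [[-0.076,0.165,-0.2],[0.4,0.3,0.8],1.0],
    [[-0.076,0.165,-0.225],[0.4,0.3,0.8],1.0],
    [[-0.076,0.165,-0.225],[0.4,0.3,0.8],1.0],
    [[-0.076,0.165,-0.225],[0.4,0.3,0.8],1.0],
    [[-0.076,0.165,-0.225],[0.4,0.3,0.8],1.0],
    [[-0.076,0.165,-0.225],[0.4,0.3,0.8],1.0],
  ],
)

```text
clock: 23.07
tool_pos: [0.4815, -0.0942, 0.1991]
orientation: [-87.1, 89.8, 2.8]
force: [0.3, 0.2, -1.1]
opening: 0.0866
```

Run:
```python
from h import *
im=ctrl.snapshot("wrist"); c=ctrl.get_calibration("wrist"); cv2.imwrite("pics/w5.png",im)
for nm in ("lid",):
  for r in ctrl.cut_out("wrist",nm)[:2]:
    m=r["pixels"].astype(np.uint8); cs=max(cv2.findContours(m,0,1)[0],key=len); (x,y),(a,b),_=cv2.fitEllipse(cs)
    print(nm,round(r["confidence"],2),np.round(r["pixel"]),(x,y,a,b),np.round(atz(c,(x,y),0.015),4))
for r in ctrl.landmark_of("wrist","lid")[:2]: print("lid lm",round(r["confidence"],2),np.round(atz(c,r["pixel"],0.0),4))
for r in ctrl.landmark_of("wrist","lid_tick0")[:4]: print("tick",round(r["confidence"],2),np.round(r["pixel"]),np.round(atz(c,r["pixel"],0.021),4))
# orange ticks
hsv=cv2.cvtColor(im,cv2.COLOR_BGR2HSV); m=cv2.inRange(hsv,(5,180,120),(17,255,255)); n,l,s,ce=cv2.connectedComponentsWithStats(m)
for i in range(1,n):
    if s[i,4]>20: print(np.round(ce[i]),s[i],np.round(atz(c,ce[i],.021),4))
print(pose()[0],pose()[2]["orientation"],pose()[2]["joint_pos"])
im=ctrl.snapshot("side"); cv2.imwrite("pics/side5.png",im)
c=ctrl.get_calibration("side")
for nm in ("yellow1","green1","red1"):
  for r in ctrl.cut_out("side",nm)[:4]: print(nm,round(r["confidence"],2),np.round(r["pixel"]),r["pixels"].sum(),np.round(atz(c,r["pixel"],0.01),3))
```

```text
lid 0.78 [320. 180.] (318.384521484375, 179.75628662109375, 73.18601989746094, 75.11849975585938) [ 0.4864 -0.1239  0.015 ]
lid lm 0.84 [ 0.4861 -0.1263  0.    ]
lid lm 0.71 [ 0.471 -0.146  0.   ]
tick 0.89 [338. 149.] [ 0.4686 -0.1519  0.021 ]
tick 0.65 [336. 212.] [ 0.4699 -0.0941  0.021 ]
tick 0.59 [284. 183.] [ 0.5184 -0.1216  0.021 ]
[333. 157.] [327 147  13  19 109] [ 0.4728 -0.1456  0.021 ]
[290. 182.] [281 179  19   6  90] [ 0.5123 -0.1228  0.021 ]
[331. 203.] [327 198   9  11  59] [ 0.4747 -0.1029  0.021 ]
[ 0.48489711 -0.09103128  0.1978348 ] [-89.67745589  89.85606128   0.25104115] [ 1.22695117e+01  4.47462779e+00 -2.42479973e+01  3.42233648e-02
 -6.11365956e+01 -1.23574982e+01]
yellow1 0.55 [275. 187.] 56 [0.625 0.327 0.01 ]
yellow1 0.4 [266. 181.] 84 [0.623 0.361 0.01 ]
green1 0.66 [322. 212.] 118 [0.656 0.177 0.01 ]
```

View pics/w5.png

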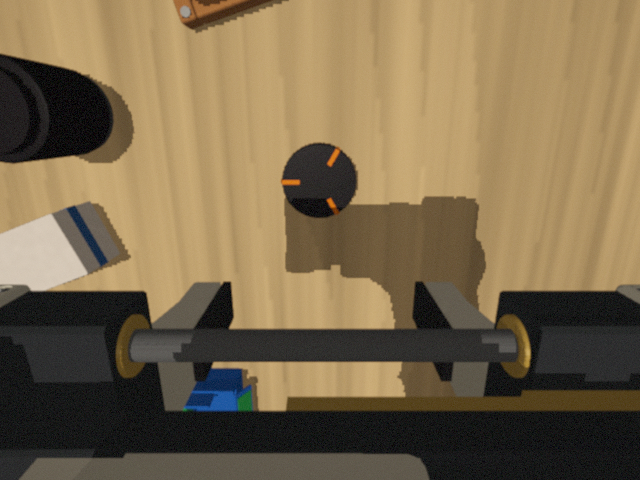

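View pics/side5.png

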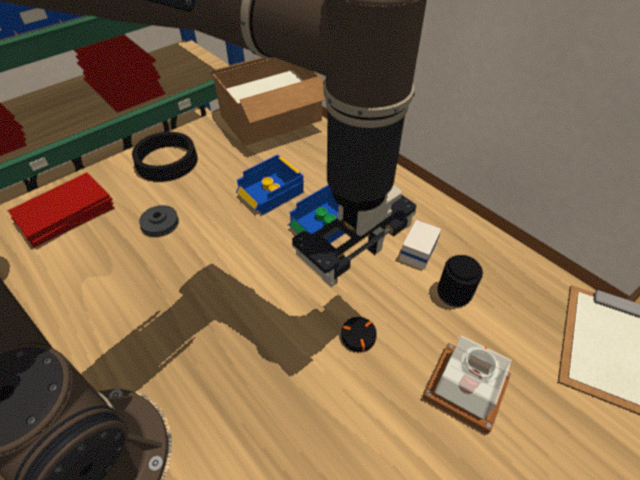

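The bench is clear: two yellow caps in the yellow bin, two green in the green bin, both red in the jar. The lid is centred at (318,180) px, i.e. (0.486,-0.1245), with one tick near yaw 0. Gripping it.

Call:
drive_tool(
  plan=[
    [[0.04,-0.001,-0.0335],[0,0,0],1],
    [[0.08,-0.001,-0.0335],[0,0,0],1],
    [[0.12,-0.001,-0.0335],[0,0,0],1],
    [[0.15,-0.001,-0.0335],[0,0,0],1],
    [[0.17,-0.001,-0.0335],[0,0,0],1],
    [[0.185,-0.001,-0.0335],[0,0,0],1],
    [[0.195,-0.001,-0.0335],[0,0,0],1],
    [[0.195,-0.001,-0.0335],[0,0,0],1],
    [[0.195,-0.001,-0.0335],[0,0,0],1],
    [[0.195,-0.001,-0.0335],[0,0,0],0],
    [[0.195,-0.001,-0.0335],[0,0,0],0],
    [[0.195,-0.001,-0.0335],[0,0,0],0],
    [[0.195,-0.001,-0.0335],[0,0,0],0],
    [[0.195,-0.001,-0.0335],[0,0,0],0],
    [[0.195,-0.001,-0.0335],[0,0,0],0],
  ],
)

```text
clock: 24.72
tool_pos: [0.4857, -0.1239, 0.0013]
orientation: [127.7, 90.0, -142.3]
force: [0.3, -1.0, 0.2]
opening: 0.0687
```

Run:
```python
from h import *
print(pose()[0],ctrl.get_obs()["opening"],rel((.557,-.295,.23),180))
```

```text
[ 0.48569959 -0.12389524  0.00132177] 0.06869416326479107 (array([-0.2286, -0.0711, -0.1713]), array([ 0., -0., -0.]))
```

Call:
drive_tool(
  plan=[
    [[-0.03,0,0],[0,0,0],0],
    [[-0.07,0,0],[0,0,0],0],
    [[-0.11,-0.01,-0.02],[0,0,0],0],
    [[-0.15,-0.03,-0.05],[0,0,0],0],
    [[-0.19,-0.04,-0.08],[0,0,0],0],
    [[-0.22,-0.06,-0.12],[0,0,0],0],
    [[-0.229,-0.071,-0.15],[0,0,0],0],
    [[-0.229,-0.071,-0.171],[0,0,0],0],
    [[-0.229,-0.071,-0.171],[0,0,0],0],
    [[-0.229,-0.071,-0.171],[0,0,0],0],
    [[-0.229,-0.071,-0.171],[0,0,0],0],
    [[-0.229,-0.071,-0.171],[0,0,0],0],
  ],
)

```text
clock: 25.72
tool_pos: [0.5562, -0.2939, 0.2295]
orientation: [84.4, 89.9, 174.4]
force: [-0.4, -0.9, -0.4]
opening: 0.0689
```

Run:
```python
from h import *
im=ctrl.snapshot("wrist"); c=ctrl.get_calibration("wrist"); cv2.imwrite("pics/w6.png",im)
print(pose()[0],ctrl.get_obs()["opening"])
for nm,z in [("jar_mouth",.108),("jar_mark",.084),("jar",0),("jar_thread",.102)]:
    for r in ctrl.landmark_of("wrist",nm)[:1]: print(nm,round(r["confidence"],2),np.round(r["pixel"]),np.round(atz(c,r["pixel"],z),4))
cr=im[90:340,180:480]; cv2.imwrite("pics/w6c.png",cv2.resize(cr,None,fx=2.6,fy=2.4,interpolation=cv2.INTER_CUBIC))
```

```text
[ 0.55634915 -0.29360953  0.22975641] 0.06900390775054227
jar_mouth 0.55 [321. 188.] [ 0.5572 -0.3266  0.108 ]
jar_mark 0.8 [278. 195.] [ 0.593  -0.3161  0.084 ]
jar 0.86 [318. 166.] [ 0.56   -0.3311  0.    ]
jar_thread 0.8 [322. 221.] [ 0.5559 -0.2985  0.102 ]
```

View pics/w6c.png

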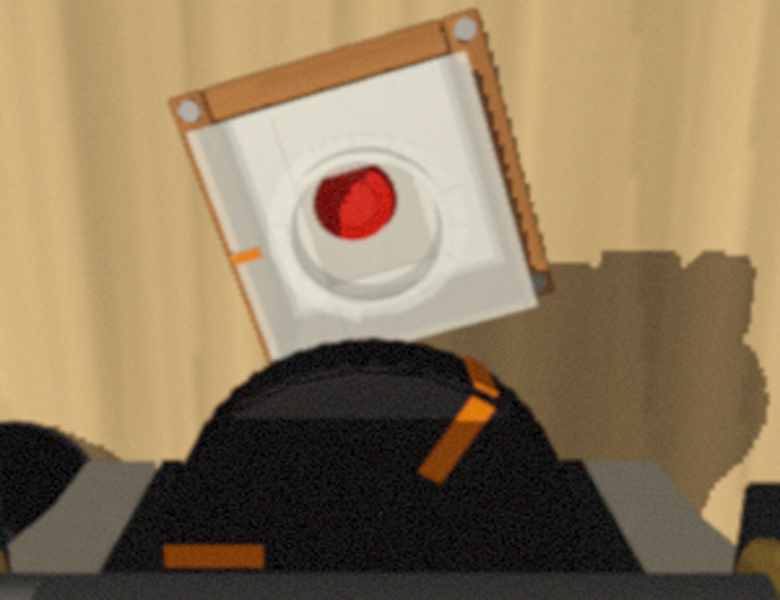

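One red cap shows through the mouth with the other under it. The mouth's inner ring is at about (321,184) px, the line at (278,195), and the held lid's ticks end near (365,255) and (243,322). Refining the jar centre and yaw by an edge fit.

```bash
cat > fit.py <<'E'
from h import *
from scipy.optimize import minimize
def fit(im,c,z,r,x0,span=.008,angs=np.arange(0,360,3),k=None):
    g=cv2.GaussianBlur(cv2.cvtColor(im,cv2.COLOR_BGR2GRAY),(0,0),.9).astype(np.float32)
    def samp(x,y,rr):
        P=[proj(c,(x+rr*np.cos(a),y+rr*np.sin(a),z)) for a in np.radians(angs)]
        P=np.array(P,np.float32); return cv2.remap(g,P[:,:1],P[:,1:],cv2.INTER_LINEAR).ravel()
    best=[]
    for x in np.arange(x0[0]-span,x0[0]+span+1e-9,.0005):
        for y in np.arange(x0[1]-span,x0[1]+span+1e-9,.0005):
            d=samp(x,y,r+.0012)-samp(x,y,r-.0012); best.append((np.clip(np.abs(d),0,25).mean(),x,y))
    best.sort(reverse=True); return np.round(best[:3],4).tolist()
E
python3 - <<'E'
from fit import *
im=cv2.imread("pics/w6.png"); c=ctrl.get_calibration("wrist"); p=pose()[0]
for r in(.0225,.0245): print("mouth",r,fit(im,c,.108,r,(.557,-.329)))
print("neck r.0255 z.09",fit(im,c,.105,.0255,(.557,-.329)))
print("px184",atz(c,(320.8,183.75),.108))
zt=p[2]-.0013+.021
a=atz(c,(364.6,255.4),zt); b=atz(c,(242.7,321.7),zt); print("ticks",a,b,"dist",np.linalg.norm(a-b),"exp",.034*np.sqrt(3))
for yaw in(-3,-1,0,2):
    e=lambda t:.034*np.array([np.cos(np.radians(t)),np.sin(np.radians(t))])
    print(yaw,a[:2]-e(yaw+240),b[:2]-e(yaw))
print("lid top",fit(im,c,zt,.0345,p[:2],.006,np.arange(230,311,2)),fit(im,c,zt-.021,.0345,p[:2],.006,np.arange(230,311,2)),p)
m=cv2.inRange(cv2.cvtColor(im,cv2.COLOR_BGR2HSV),(5,150,150),(20,255,255))[180:210,260:300]
ys,xs=np.nonzero(m); P=np.array([atz(c,(x+260,y+180),.084)[:2] for x,y in zip(xs,ys)]); print("mark",P.mean(0),P.min(0),P.max(0),len(P))
E
```

```text
mouth 0.0225 [[21.9234, 0.558, -0.3275], [21.8654, 0.558, -0.328], [21.6313, 0.5585, -0.3275]]
mouth 0.0245 [[16.2904, 0.558, -0.3305], [16.2, 0.5615, -0.3235], [16.1633, 0.561, -0.3235]]
neck r.0255 z.09 [[15.1298, 0.5615, -0.3235], [15.0847, 0.561, -0.323], [15.0697, 0.5615, -0.323]]
px184 [ 0.55784648 -0.32993374  0.108     ]
ticks [ 0.53952837 -0.32318561  0.25008879] [ 0.59065757 -0.2929494   0.25008879] dist 0.05940053488738264 exp 0.05888972745734183
-3 [ 0.5580461  -0.29467081] [ 0.55670417 -0.29116998]
-1 [ 0.55703967 -0.29404192] [ 0.55666275 -0.29235602]
0 [ 0.55652837 -0.29374075] [ 0.55665757 -0.2929494 ]
2 [ 0.5554904  -0.29316539] [ 0.55667828 -0.29413599]
lid top [[24.972, 0.5559, -0.2988], [24.9671, 0.5569, -0.2993], [24.9531, 0.5554, -0.2983]] [[24.9674, 0.5564, -0.2938], [24.9656, 0.5554, -0.2933], [24.946, 0.5569, -0.2943]] [ 0.55689582 -0.2938498   0.23038879]
mark [ 0.59828483 -0.31553306] [ 0.59321882 -0.32842594] [ 0.60703384 -0.31233524] 48
```

Call:
drive_tool(
  plan=[
    [[0.03,0,-0.03],[-7,0,0],0],
    [[0.06,-0.001,-0.035],[-14,0,0],0],
    [[0.08,-0.001,-0.035],[-21,0,0],0],
    [[0.09,-0.001,-0.035],[-28,0,0],0],
    [[0.09,-0.001,-0.035],[-35,0,0],0],
    [[0.09,-0.001,-0.035],[-42,0,0],0],
    [[0.09,-0.001,-0.035],[-49,0,0],0],
    [[0.09,-0.001,-0.035],[-56,0,0],0],
    [[0.09,-0.001,-0.035],[-63,0,0],0],
    [[0.09,-0.001,-0.035],[-70,0,0],0],
    [[0.09,-0.001,-0.035],[-75,0,0],0],
    [[0.09,-0.001,-0.035],[-75,0,0],0],
    [[0.09,-0.001,-0.035],[-75,0,0],0],
    [[0.09,-0.001,-0.035],[-75,0,0],0],
    [[0.09,-0.001,-0.035],[-75,0,0],0],
  ],
)

```text
clock: 27.22
tool_pos: [0.558, -0.3287, 0.1404]
orientation: [48.9, 90.0, -146.1]
force: [-1.2, -0.3, -0.9]
opening: 0.0685
```

Run:
```python
from h import *
p,R,o=pose();print(p,o["opening"],o["force"],o["joint_pos"].round(1),np.round(R.as_matrix(),3).tolist(),rel((.558,-.3285,.12),255))
im=ctrl.snapshot("side"); c=ctrl.get_calibration("side"); cv2.imwrite("pics/s7.png",im)
cv2.imwrite("pics/s7c.png",cv2.resize(im[270:440,380:580],None,fx=3.5,fy=3.5,interpolation=cv2.INTER_CUBIC))
for r in ctrl.landmark_of("side","lid_tick0")[:3]: print(round(r["confidence"],2),r["pixel"],atz(c,r["pixel"],p[2]+.0197))
```

```text
[ 0.55795121 -0.32872146  0.14041063] 0.06852226412510688 [-1.16657659 -0.3398956  -0.87419578] [-13.3  21.6  -9.5   0.  -58.9  88.2] [[-0.001, -0.259, -0.966], [-0.0, -0.966, 0.259], [-1.0, 0.001, 0.001]] (array([ 0.0204, -0.0002, -0.    ]), array([-0.,  0., -0.]))
0.87 [483.5, 361.0] [ 0.52757597 -0.33610884  0.16011063]
0.67 [514.8, 346.3] [ 0.5849728  -0.35393379  0.16011063]
0.49 [275.5, 189.9] [0.52617855 0.17837974 0.16011063]
```

View pics/s7c.png

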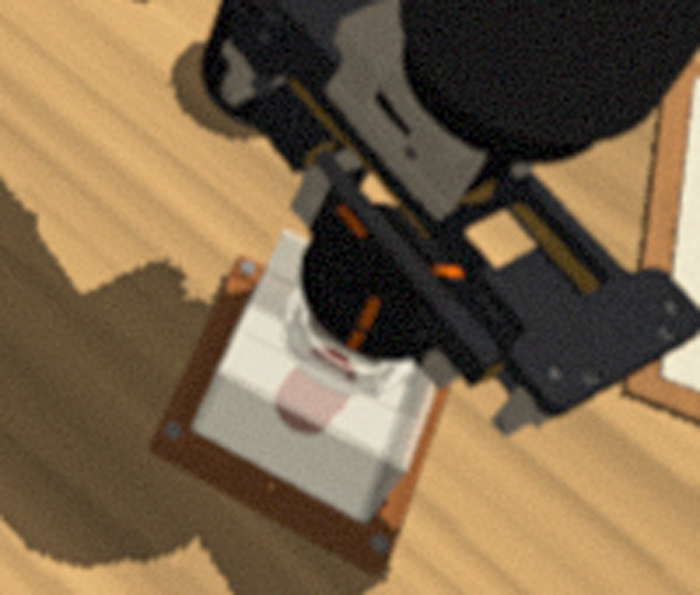

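The lid is held level above the neck. Descending slowly.

Call:
drive_tool(
  plan=[
    [[0.015,0,0],[0,0,0],0],
    [[0.025,0,0],[0,0,0],0],
    [[0.03,0,0],[0,0,0],0],
    [[0.033,0,0],[0,0,0],0],
    [[0.035,0,0],[0,0,0],0],
    [[0.037,0,0],[0,0,0],0],
    [[0.037,0,0],[0,0,0],0],
    [[0.037,0,0],[0,0,0],0],
  ],
)

```text
clock: 27.98
tool_pos: [0.5581, -0.3289, 0.1037]
orientation: [70.5, 90.0, -124.4]
force: [0.4, -0.1, 0.5]
opening: 0.069
```

Call:
drive_tool(
  plan=[
    [[0.001,0,0],[0,0,0],0],
    [[0.002,0,0],[0,0,0],0],
    [[0.003,0,0],[0,0,0],0],
    [[0.004,0,0],[0,0,0],0],
    [[0.004,0,0],[0,0,0],0],
    [[0.004,0,0],[0,0,0],0],
  ],
)

```text
clock: 28.48
tool_pos: [0.5586, -0.3291, 0.1022]
orientation: [143.0, 89.9, -51.9]
force: [-4.2, 4.0, 14.2]
opening: 0.0687
```

Call:
drive_tool(
  plan=[
    [[0.001,0,0],[-4,0,0],0],
    [[0.001,0,0],[-8,0,0],0],
    [[0.001,0,0],[-12,0,0],0],
    [[0.001,0,0],[-16,0,0],0],
    [[0.001,0,0],[-20,0,0],0],
    [[0.001,0,0],[-24,0,0],0],
    [[0.001,0,0],[-28,0,0],0],
    [[0.001,0,0],[-31,0,0],0],
    [[0.001,0,0],[-31,0,0],0],
    [[0.001,0,0],[-31,0,0],0],
  ],
)

```text
clock: 29.32
tool_pos: [0.5586, -0.3291, 0.1013]
orientation: [115.6, 89.9, -48.4]
force: [0.1, 0.6, -0.4]
opening: 0.0686
```

Run:
```python
from h import *
p,R,o=pose();y=R.as_matrix()[:,1];print(p,o["opening"],o["force"],o["moment"],"yaw",np.degrees(np.arctan2(y[1],y[0])))
```

```text
[ 0.55857651 -0.32912892  0.10134158] 0.06856139943060285 [ 0.11363592  0.56251156 -0.39273932] [-0.14258048 -0.01097721  0.02322977] yaw -74.03029089518012
```

The contact force vanished, so the lugs have passed the rib ends. Pressing down.

Call:
drive_tool(
  plan=[
    [[0.002,0,0],[0,0,0],0],
    [[0.004,0,0],[0,0,0],0],
    [[0.005,0,0],[0,0,0],0],
    [[0.006,0,0],[0,0,0],0],
    [[0.007,0,0],[0,0,0],0],
    [[0.007,0,0],[0,0,0],0],
    [[0.007,0,0],[0,0,0],0],
  ],
)

```text
clock: 29.9
tool_pos: [0.5586, -0.3291, 0.0967]
orientation: [117.1, 89.8, -46.9]
force: [-5.4, 5.7, 16.8]
opening: 0.0685
```

Run:
```python
from h import *
p,R,o=pose();y=R.as_matrix()[:,1];print(p,o["opening"],o["force"],o["moment"],"yaw",np.degrees(np.arctan2(y[1],y[0])))
```

```text
[ 0.55861359 -0.32911164  0.09668337] 0.06850471207883026 [-5.39652234  5.65187974 16.84084367] [ 2.20827647  2.3410453  -0.09771022] yaw -74.03825424329116
```

Dropped in: lid edge ≈ 95.4 mm. Screwing clockwise while following the pitch.

Call:
drive_tool(
  plan=[
    [[0.0012,0,0],[0,0,0],0],
    [[0.0012,0,0],[5,0,0],0],
    [[0.0013,0,0],[10,0,0],0],
    [[0.0015,0,0],[15,0,0],0],
    [[0.0018,0,0],[20,0,0],0],
    [[0.0021,0,0],[25,0,0],0],
    [[0.0024,0,0],[30,0,0],0],
    [[0.0027,0,0],[35,0,0],0],
    [[0.003,0,0],[40,0,0],0],
    [[0.0033,0,0],[45,0,0],0],
    [[0.0036,0,0],[50,0,0],0],
    [[0.0039,0,0],[55,0,0],0],
    [[0.0042,0,0],[60,0,0],0],
    [[0.0045,0,0],[65,0,0],0],
    [[0.0048,0,0],[70,0,0],0],
    [[0.0051,0,0],[75,0,0],0],
    [[0.0051,0,0],[75,0,0],0],
  ],
)

```text
clock: 31.32
tool_pos: [0.5588, -0.3294, 0.0922]
orientation: [-168.4, 89.8, -47.7]
force: [-0.4, 2.1, 6.2]
opening: 0.0688
```

```bash
cat > st.py <<'E'
from h import *
p,R,o=pose();y=R.as_matrix()[:,1];print(p,o["opening"],o["force"].round(1),o["moment"].round(2),"yaw",np.degrees(np.arctan2(y[1],y[0])),o["joint_pos"].round(1))
E
python3 st.py
```

```text
[ 0.55880226 -0.32941761  0.09220512] 0.06876757843552048 [-0.4  2.1  6.2] [ 0.65  0.47 -0.16] yaw -149.34415082974976 [-13.2  24.2 -12.6   0.2 -53.   43.8]
```

Call:
drive_tool(
  plan=[
    [[0.0005,0,0],[3,0,0],0],
    [[0.0008,0,0],[6,0,0],0],
    [[0.001,0,0],[9,0,0],0],
    [[0.0012,0,0],[12,0,0],0],
    [[0.0014,0,0],[15,0,0],0],
    [[0.0015,0,0],[17,0,0],0],
    [[0.0015,0,0],[17,0,0],0],
  ],
)

```text
clock: 31.9
tool_pos: [0.558, -0.3287, 0.0911]
orientation: [-167.9, 89.8, -64.3]
force: [-4.5, 5.3, 7.0]
opening: 0.0688
```

```bash
python3 st.py
python3 - <<'E'
from h import *
im=ctrl.snapshot("side"); c=ctrl.get_calibration("side")
cv2.imwrite("pics/s8c.png",cv2.resize(im[270:440,380:580],None,fx=3.5,fy=3.5,interpolation=cv2.INTER_CUBIC))
for z in(.111,):
  for r in ctrl.landmark_of("side","lid_tick0")[:3]: print(round(r["confidence"],2),r["pixel"],atz(c,r["pixel"],z))
E
```

```text
[ 0.5580018  -0.32871931  0.09113211] 0.06884732799818977 [-4.5  5.3  7. ] [1.94 1.66 0.69] yaw -166.3660057385239 [-13.2  24.2 -12.7   0.2 -52.9  26.7]
0.68 [488.1, 340.7] [ 0.59526045 -0.31450801  0.111     ]
0.57 [161.1, 220.9] [0.31559957 0.30683877 0.111     ]
```

View pics/s8c.png

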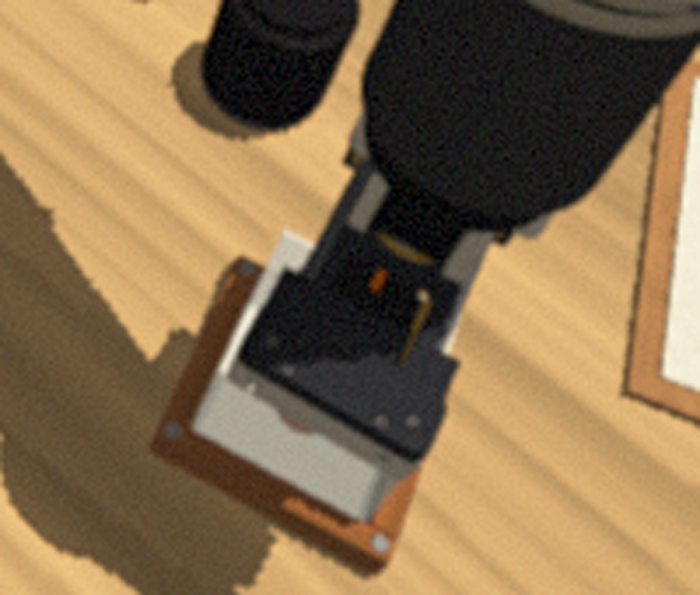

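The lid edge is at ~89.8 mm with a resisting moment, so the stop has been reached. A small extra nudge, then release and inspect.

Call:
drive_tool(
  plan=[
    [[0.0005,0,0],[2,0,0],0],
    [[0.0005,0,0],[4,0,0],0],
    [[0.0005,0,0],[4,0,0],0],
  ],
)

```text
clock: 32.25
tool_pos: [0.5579, -0.3292, 0.0911]
orientation: [-177.0, 89.8, -77.1]
force: [-2.0, -1.7, 4.5]
opening: 0.0691
```

```bash
python3 st.py
```

```text
[ 0.55794199 -0.32923849  0.09111067] 0.06909052228497373 [-2.  -1.7  4.5] [-0.66  0.94  1.27] yaw -170.18109031165181 [-13.2  24.2 -12.8   0.3 -52.9  22.9]
```

Call:
drive_tool(
  plan=[
    [[0,0,0],[0,0,0],1],
    [[0,0,0],[0,0,0],1],
    [[0,0,0],[0,0,0],1],
    [[0,0,0],[0,0,0],1],
    [[-0.01,0,0],[0,0,0],1],
    [[-0.04,0,0],[0,0,0],1],
    [[-0.08,0,0.01],[0,0,0],1],
    [[-0.12,0,0.03],[0,0,0],1],
    [[-0.14,0,0.05],[0,0,0],1],
    [[-0.14,0,0.05],[0,0,0],1],
    [[-0.14,0,0.05],[0,0,0],1],
    [[-0.14,0,0.05],[0,0,0],1],
  ],
)

```text
clock: 33.25
tool_pos: [0.5492, -0.2791, 0.2313]
orientation: [-167.4, 89.8, -67.5]
force: [-0.3, -0.2, -1.5]
opening: 0.0878
```

```bash
python3 st.py
python3 - <<'E'
from fit import *
im=ctrl.snapshot("wrist"); c=ctrl.get_calibration("wrist"); cv2.imwrite("pics/w9.png",im)
cv2.imwrite("pics/w9c.png",cv2.resize(im[60:290,180:480],None,fx=2.6,fy=2.6,interpolation=cv2.INTER_CUBIC))
print("lid",fit(im,c,.111,.0345,(.558,-.3285),.006))
for nm,z in [("lid_tick0",.111),("jar_mark",.084),("lid",.09),("jar",0)]:
  for r in ctrl.landmark_of("wrist",nm)[:3]: print(nm,round(r["confidence"],2),np.round(r["pixel"],1),atz(c,r["pixel"],z).round(4))
im=ctrl.snapshot("side"); c=ctrl.get_calibration("side"); cv2.imwrite("pics/s9.png",im)
for nm in ("yellow1","green1","red1"):
  for r in ctrl.cut_out("side",nm)[:3]: print(nm,round(r["confidence"],2),np.round(r["pixel"]),np.round(atz(c,r["pixel"],0.01),3))
E
```

```text
[ 0.54915845 -0.27912493  0.23128955] 0.0878175993526203 [-0.3 -0.2 -1.5] [-0.02  0.07 -0.05] yaw -170.15938345529378 [ -8.7  14.8  -7.    0.2 -68.1  18.4]
lid [[24.971, 0.5575, -0.328], [24.9265, 0.557, -0.328], [24.9154, 0.557, -0.3275]]
lid_tick0 0.95 [341.8 122.9] [ 0.5484 -0.3617  0.111 ]
lid_tick0 0.85 [344.6 203.8] [ 0.5352 -0.3033  0.111 ]
lid_tick0 0.63 [280.6 172.3] [ 0.5874 -0.3189  0.111 ]
jar_mark 0.83 [278.1 170.2] [ 0.5921 -0.3164  0.084 ]
jar_mark 0.7 [343.5 125.7] [ 0.5454 -0.3603  0.084 ]
lid 0.83 [321.4 162.6] [ 0.5579 -0.3292  0.09  ]
yellow1 0.72 [480. 364.] [ 0.611 -0.319  0.01 ]
yellow1 0.45 [275. 188.] [0.622 0.323 0.01 ]
yellow1 0.44 [465. 393.] [ 0.544 -0.334  0.01 ]
green1 0.7 [330. 219.] [0.655 0.145 0.01 ]
green1 0.63 [321. 211.] [0.655 0.18  0.01 ]
green1 0.62 [466. 396.] [ 0.542 -0.34   0.01 ]
```

View pics/w9c.png

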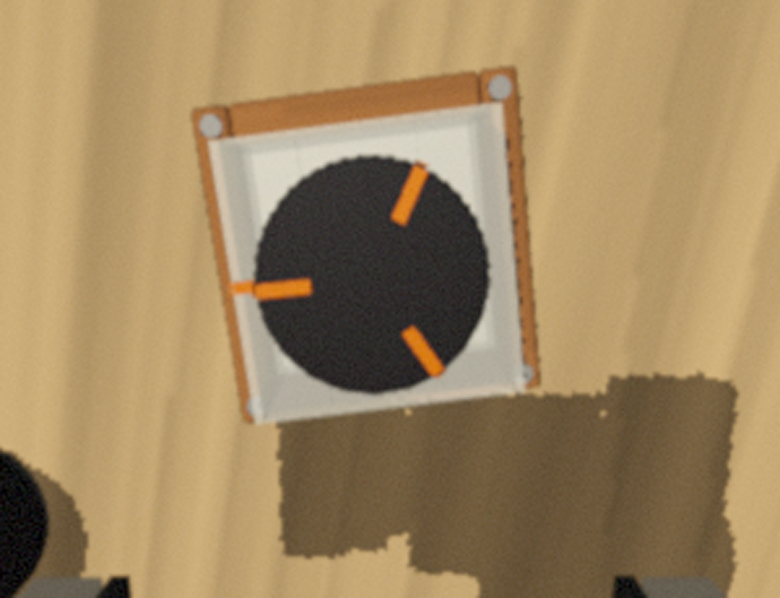

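View pics/s9.png

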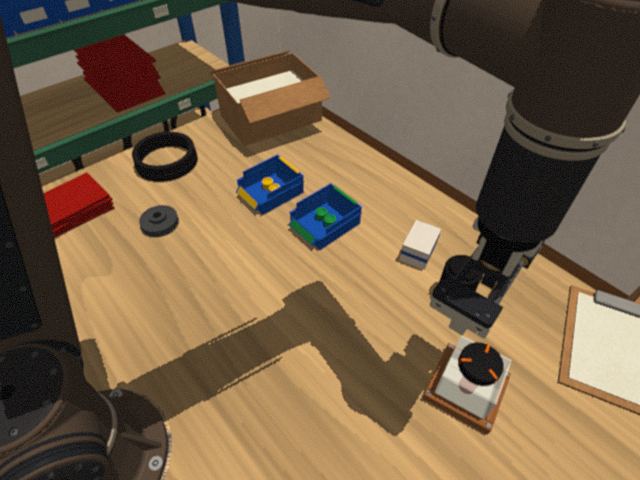

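The tick meets the line: tick at (255,290) and line at (240,288) in the crop. The lid is level and centred, the bins hold two caps each, and the bystanders are in place. Handing in.

```bash
python3 -c "
from h import *
print(ctrl.close_job())"
```

```text
the job is handed in; nothing more can be done
None
```

The order is packed and the job is handed in at about 34 s on the robot's clock. `close_job` gives no verdict, so I only have my own checks.

**Caps:** There were two of each colour on the bench. Both red caps are in the jar, the two yellow are in the yellow bin and the two green in the green bin. One yellow cap was knocked about 4 cm aside partway through. I spotted it in the wrist picture, confirmed it with the side camera and picked it up at its new place.

**Lid:** I turned it anticlockwise until the contact force vanished, then pressed it down until it dropped in, with its edge at about 95.4 mm. Then I screwed it clockwise against the stop.

**Last checks:**
- The lid's lower edge was at about 89.8 mm, worked out from the arm's position while it still held the lid. I did not measure it again after letting go.
- The lid centre, fitted in the wrist picture, is within about 1 mm of my estimate of the jar axis.
- In the close-up, one orange tick lines up with the orange line to within a few degrees.
- The last side picture shows two caps in each bin. The carton, filter and pulley look where they were.
- The gripper is clear of everything.

**Disagreements:**
- In the last side picture the network also reported yellow and green caps at the jar. It gave one yellow at 0.72 confidence, above the 0.45 for the real one in the bin. The picture shows no yellow or green cap there, so I took these as false.
- With the lid on, the network no longer reported the red caps, though they show pink through the jar wall.
- Early estimates of the jar's centre and yaw differed by about 3 mm and 5 degrees. Screwing to the solid stop settled the yaw.

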